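Shift the gear selector into third

ROBOT

A 6-joint arm with a two-finger parallel gripper is mounted at the origin on a cart in front of the work surface, level with it; the furniture and walls round the work are solid. World frame = base frame: x ahead of the robot, y to its left, z up, the work surface at z = 0. Lengths are in m, angles in rad, forces in N, time in s.
With the tool pointing down it reaches from about 0.325 to 1 m from the base axis. Payload 5.1 kg.
Tool frame: the origin (TCP) lies at the very end of the fingers, on their centre line; the grasp point (between the pads) lies 19 mm behind it; z points along the fingers, y is the line along which they close (so a half turn about z gives the same grasp; the last joint's range is limited). The gripper opens to 85 mm and grips with 20 to 120 N. Pads are 22 mm wide; open, the fingers measure 114 mm over their backs; the gripper's body (76 mm by 85 mm) begins 54 mm behind the grasp point. The pads swing forward as they close: fully open they stand 13 mm farther back than shut.
Start: joints at [-1.319, 0.124, 1.65, -0, 1.367, -0.083], TCP at [0.214, -0.614, 0.202] pointing down, gripper open.
Joint ranges: [-2.61, 2.61], [-1.02, 2.33], [0.03, 2.71], [-1.35, 4.49], [0.32, 2.68], [-2.91, 2.91]. Speed limits (rad/s): [2.57, 2.57, 3.14, 3.14, 3.14, 3.14].

INTERFACE

Orientations are given as a rotation vector (axis times angle).
In Python, from rig import get_obs, get_image, job_done gives the robot as it stands.
- The arm moves only by the tool move_arm, never from a script. Its argument "moves" is a list that holds one entry, the list of rows, each a list of 7 numbers: the turn, a rotation vector about the tool's x, y, z in rad, then the shift along the tool's x, y, z in m, then the closure in counts, from 0 (fully open) to 255 (shut). A call has 1 to 12 rows; each row shifts and turns the commanded pose from where the row before left it, along the tool's axes as they then stand; what a row does not reach is not made up. A row lasts 1/8 s, in which the tool goes at most 62.5 mm and 10.7 degrees, less where a joint would pass 70% of its speed; a pose out of reach is approached as far as the arm can. A call with a gripper value outside its range is refused whole. The fingers move at their own pace and stop on an object; "grip_force" is the grip in N (left out, the last holds). Time passes only in rows, so rows that do not move let the fingers close. It gives the time, the measured TCP pose, the force, the opening and the grip force at its end, in the units of the state.
- get_obs(): the state, without advancing time (a new reading comes with each control period).
- get_image(name): name is "scene" or "top" or "wrist"; returns a dict with "color" (384x512x3 uint8, blue, green, red), "depth" (384x512 float32, m along the optical axis (not along the pixel's ray), 0 where there is no reading), "K" (3x3 intrinsics, pixels), "R" (3x3) and "t" (3): a world point X has camera coordinates R X + t. Camera axes: x right, y down, z forward; pixel columns grow to the right and rows downward; lengths in m; the calibration is good to about 2 mm. A picture is of the moment at which its call begins.
- job_done(): hands the job in; it is judged then, once.
The state is a dict: "t": time; "joint_positions": joint angles; "dq": joint speeds; "effort": joint torques, N m; "tool_pos": TCP position; "ee_rot": TCP orientation; "wrist_force": force on the tool from outside, world axes, zero at the start; "wrist_torque": the same for the moment, N m; "opening": finger opening in m; "gripper_force": force on a finger pad.
Only numpy, scipy, OpenCV 4.12 (cv2) and the standard library are available. Lean on these libraries where they do the work, as an engineer would, in place of code of your own. Each camera call takes 0.05 s, during which the arm holds its last target. There are 200 camera calls.

TASK

Put the gear selector box on the table into third gear: its lever stands somewhere in the left-hand leg of the H-shaped gate, so push it with the fingertips to the cross channel, across to the right-hand leg, and then forward, away from the robot, fully home into the far right slot (the one with three pips), and leave it there. Only push the lever, gently and without grip or brute force, and do not let it stray into the near right slot on the way. Leave the loose things lying round the box alone.

Things in the scene. Friction and masses are not known exactly. Their poses are not given: they have to be found in the camera images.
- selector: grey gear selector box, fixed to the table: foot 176x156x10 mm, housing 144x132 mm, bright plate on top at 80 mm height with an H-shaped gate. Origin: centre of its underside; x forward (away from the robot, along the legs of the H), y to its left, z up; yaw within 0.45 rad. A shaft stub sticks out of the far side, to 104 mm from the centre, at 42 mm height
- gate (a point): centre of the H-shaped gate at the plate's top. Slots 15 mm wide; the two legs run along the box's x from -30 to +30 mm at y = +17 (left) and -17 mm (right), joined by the cross channel at x = 0. Pips by the slots: 1 far left, 2 near left, 3 far right, 4 near right
- third_slot (a point): point at the plate's top where the lever's rod stands when it is home in the third slot (far right, three pips): 22 mm forward and 17 mm right of the gate's centre
- knob (a point): centre of the black ball knob (32 mm diameter) on the lever, a 10 mm steel rod with a 16 mm collar (10 mm high) under the ball. The lever tilts about a pivot 12 mm above the box's origin, 132 mm below the knob's centre, which is 144 mm high upright, 132 to 144 mm elsewhere. From upright the knob moves 34 mm sideways and 43 mm forward or back. This point's axes turn with the lever
- lever_across (a joint): sideways tilt of the lever, rad: 0 = upright, positive = to the right (the box's -y); about -0.26 in the left-hand leg, +0.26 in the right-hand leg. The gate lets it change only in the cross channel. Stays where it is left (about 2 N at the knob moves it)
- lever_fore (a joint): forward tilt of the lever, rad: 0 = in the cross channel (which gives about +/-0.03 of play), positive = forward (the box's +x); about +0.33 fully forward, -0.33 fully back, at hard stops. Starts between -0.30 and +0.30. Stays where it is left (about 2 N at the knob moves it)
- disk: silver 2.5 inch disk drive, 70x100x11 mm, lying flat to the right of the box; loose, to be left alone; origin at the centre of its underside
- fan: black flat cooling fan, 65x96x11 mm, lying to the left of the box; loose, to be left alone; origin at the centre of its underside
- bracket: small sheet-metal bracket, 22x70x12 mm, lying in front of the box on the robot's side; loose, to be left alone; origin at the centre of its underside
- battery: black battery pack, 46x130x19 mm, lying behind the box; loose, to be left alone; origin at the centre of its underside
- brush: cleaning brush with a wooden handle, 14x141x11 mm, lying behind the box to the left; loose, to be left alone; origin at the centre of its underside

How it is judged:
By the outcome, as a careful person would: the job done as asked, in the order asked, and still so for the second after the job is handed in, with the robot touching nothing.
It also fails if it takes over 64 s, if anything falls off the work surface, if the arm or the gripper's body presses on something with over 40 N, if the wrist force passes 120 N, or if a joint passes its speed limit or range.

## Working session

There is one attempt and no reset: what is moved stays moved. The work goes in short steps, Python scripts to look and compute and a tool call to move; the robot and the scene stay as the last step left them, time stands still between calls to the robot, and variables do not carry over. Pictures are saved under pics/ and viewed, at most 10 in all, crops included, and the job is handed in when it is done.

Besides the shell and the picture viewer there is one more tool, called after "Request:" as name(argument=value, ...) on one line, values as JSON. move_arm: Moves the arm, as the interface text tells. Its arguments: {"type":"object","properties":{"moves":{"type":"array"},"grip_force":{"type":"number"}},"required":["moves"]}

```bash
mkdir -p pics; python3 - <<'E'
from rig import get_obs,get_image
import cv2,numpy as np
o=get_obs();print(o['t'],o['tool_pos'],o['ee_rot'],o['opening'])
for n in['top','scene']:
    i=get_image(n);cv2.imwrite(f'pics/{n}0.png',i['color']);np.savez(f'{n}0.npz',**i)
    print(n,i['K'].tolist(),i['R'].round(3).tolist(),i['t'])
E
```

```text
0.0 [ 0.21339153 -0.61325191  0.20083096] [-3.09555936e+00 -5.23154981e-01  2.97669164e-04] 0.08577726413396573
top [[380.7260241626547, 0.0, 258.73747229143845], [0.0, 380.7260241626547, 186.6666747214952], [0.0, 0.0, 1.0]] [[-0.004, -1.0, 0.012], [-0.989, 0.002, -0.15], [0.15, -0.012, -0.989]] [0.03089887 0.59893011 0.86473166]
scene [[358.98854058128, 0.0, 253.97655433599667], [0.0, 358.98854058128, 188.67903082065362], [0.0, 0.0, 1.0]] [[-0.849, -0.528, 0.015], [-0.336, 0.517, -0.787], [0.408, -0.674, -0.616]] [0.51183252 0.26574728 0.75772969]
```

View pics/top0.png

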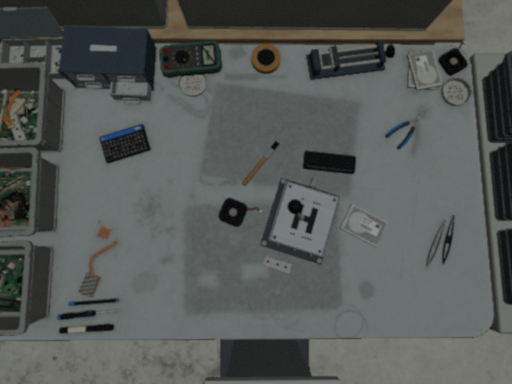

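View pics/scene0.png

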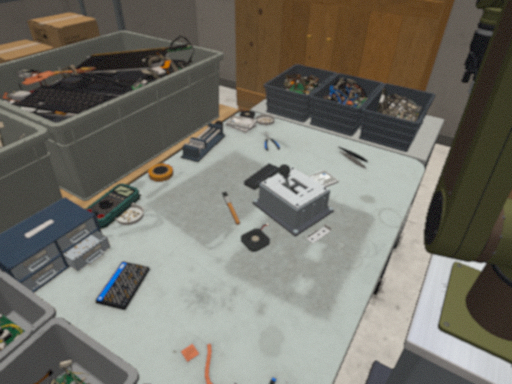

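The top view shows the box near pixel (302,222), turned slightly clockwise. The black knob is at (295,206), which puts the lever in the left leg towards the far end. I'll measure the plate, the gate and the knob next.

```bash
cat > h.py <<'E'
import numpy as np,cv2
def ray(i,uv,z):
    uv=np.atleast_2d(np.array(uv,float));K,R,t=i['K'],i['R'],i['t']
    d=np.c_[uv,np.ones(len(uv))]@np.linalg.inv(K).T@R; c=-R.T@t
    return c+d*((z-c[2])/d[:,2])[:,None]
def cloud(i):
    h,w=i['depth'].shape;u,v=np.meshgrid(np.arange(w),np.arange(h))
    D=i['depth'];p=np.stack([u,v,np.ones_like(u)],-1)@np.linalg.inv(i['K']).T*D[...,None]
    return (p-i['t'])@i['R']
def proj(i,X):
    c=np.atleast_2d(X)@i['R'].T+i['t'];p=c@i['K'].T;return p[:,:2]/p[:,2:]
E
python3 - <<'E'
from h import *
for n,(a,b,c,d) in {'top':(250,170,350,270),'scene':(245,155,345,235)}.items():
    i=dict(np.load(n+'0.npz'));P=cloud(i)
    col=i['color'];g=col.max(2)
    z=P[...,2];roi=np.zeros(g.shape,bool);roi[b:d,a:c]=1
    pl=roi&(abs(z-.08)<.008)
    print(n,'plate-height',pl.sum(),np.median(z[pl]))
    for nm,m in {'platebright':pl&(g>150),'housing':pl}.items():
        cs,_=cv2.findContours(cv2.morphologyEx(m.astype(np.uint8),cv2.MORPH_CLOSE,np.ones((3,3))),0,2)
        k=max(cs,key=cv2.contourArea);W=ray(i,k[:,0],.08)[:,:2]
        r=cv2.minAreaRect((W*1000).astype(np.float32));print(nm,r)
    kn=roi&(z>.115)&(z<.18);print('knob pts',kn.sum(),P[kn].mean(0),P[kn].max(0),P[kn].min(0))
    blk=roi&(g<50)&(z>.1);v,u=np.nonzero(kn);print('px',u.mean(),v.mean(),u.min(),u.max(),v.min(),v.max())
    # sphere fit
    Q=P[kn];A=np.c_[2*Q,np.ones(len(Q))];s=np.linalg.lstsq(A,(Q**2).sum(1),rcond=None)[0];print('sphere',s[:3],np.sqrt(max(0,s[3]+s[:3]@s[:3])))
    cv2.imwrite(f'pics/{n}_crop.png',cv2.resize(col[b:d,a:c],None,fx=6,fy=6,interpolation=cv2.INTER_CUBIC))
E
```

```text
top plate-height 3066 0.07863576378914267Traceback (most recent call last):
  File "<stdin>", line 10, in <module>
ValueError: max() iterable argument is empty
```

```bash
cat > m.py <<'E'
from h import *
for n,(a,b,c,d) in {'top':(250,170,350,270),'scene':(245,155,345,235)}.items():
    i=dict(np.load(n+'0.npz'));P=cloud(i)
    col=i['color'];g=col.max(2)
    z=P[...,2];roi=np.zeros(g.shape,bool);roi[b:d,a:c]=1
    pl=roi&(abs(z-.08)<.008)
    th=cv2.threshold(g[pl].reshape(-1,1),0,255,cv2.THRESH_OTSU)[0]
    print(n,'plate-height',pl.sum(),np.median(z[pl]),'otsu',th)
    for nm,m in {'platebright':pl&(g>th),'housing':pl}.items():
        cs,_=cv2.findContours(cv2.morphologyEx(m.astype(np.uint8),cv2.MORPH_CLOSE,np.ones((3,3))),0,2)
        k=max(cs,key=cv2.contourArea);W=ray(i,k[:,0],.08)[:,:2]
        r=cv2.minAreaRect((W*1000).astype(np.float32));print(nm,r)
    kn=roi&(z>.115)&(z<.18);print('knob pts',kn.sum(),P[kn].mean(0),P[kn].max(0),P[kn].min(0))
    v,u=np.nonzero(kn);print('px',u.mean(),v.mean(),u.min(),u.max(),v.min(),v.max())
    Q=P[kn];A=np.c_[2*Q,np.ones(len(Q))];s=np.linalg.lstsq(A,(Q**2).sum(1),rcond=None)[0];print('sphere',s[:3],np.sqrt(max(0,s[3]+s[:3]@s[:3])))
    cv2.imwrite(f'pics/{n}_crop.png',cv2.resize(col[b:d,a:c],None,fx=6,fy=6,interpolation=cv2.INTER_CUBIC))
E
python3 m.py
```

```text
top plate-height 3066 0.07863576378914267 otsu 104.0
platebright ((521.400634765625, -73.85261535644531), (120.11189270019531, 136.61537170410156), 72.26968383789062)
housing ((521.305419921875, -72.13982391357422), (130.78826904296875, 142.55604553222656), 72.24161529541016)
knob pts 177 [ 0.54198384 -0.04393855  0.148689  ] [ 0.55775585 -0.02974981  0.15628541] [ 0.52777633 -0.05925948  0.13637534]
px 294.135593220339 206.03954802259886 287 301 199 213
sphere [ 0.54291977 -0.04502544  0.13972575] 0.014997886129377257
scene plate-height 1395 0.078283250178465 otsu 169.0
platebright ((520.640380859375, -71.32294464111328), (118.98110961914062, 136.12802124023438), 72.44823455810547)
housing ((519.143310546875, -63.335777282714844), (133.92803955078125, 143.7333526611328), 72.20250701904297)
knob pts 133 [ 0.53990913 -0.03805676  0.14140166] [ 0.55652793 -0.02694946  0.15421157] [ 0.52809465 -0.05148096  0.11564193]
px 283.6616541353383 170.39097744360902 278 289 164 178
sphere [ 0.54447074 -0.04653257  0.13572969] 0.017677146494930476
```

View pics/top_crop.png

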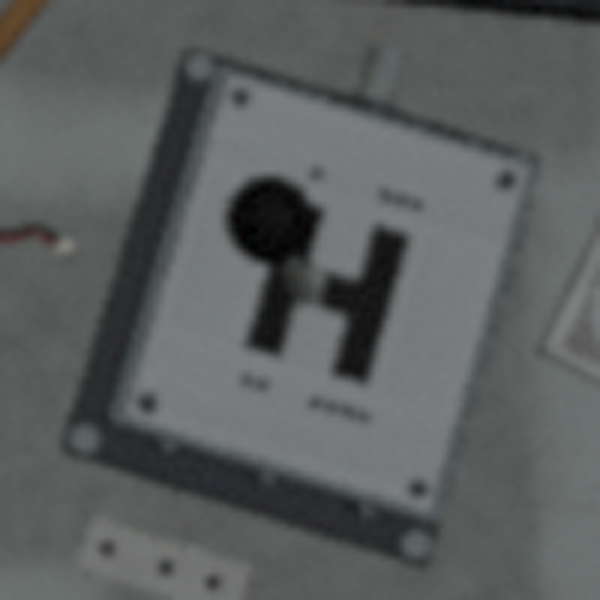

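View pics/scene_crop.png

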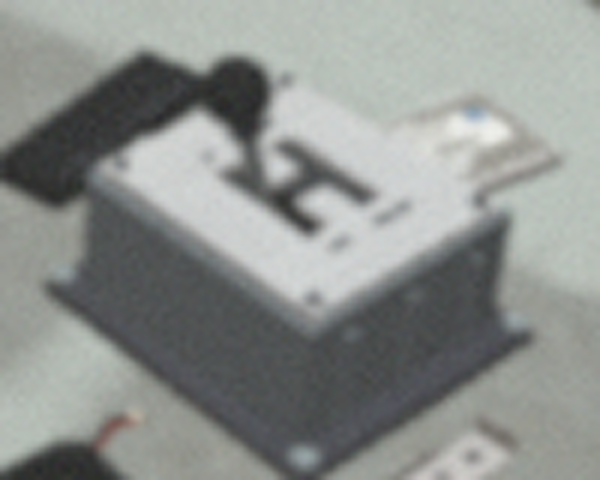

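The top crop shows the knob at crop (270,220), above the left leg and just forward of the cross channel. The right leg runs from crop (395,230) down to (350,375). The box yaw is about -0.31, and the knob is about 13 mm forward and 33 mm left of centre, with its centre 0.139 m high, which fits the given geometry. I'll check the centre against the right leg and work out the approach.

```bash
cat > goal.py <<'E'
from h import *
from scipy.spatial.transform import Rotation as Ro
yaw=-0.310;C=np.array([.5212,-.0728])
B=np.array([[np.cos(yaw),-np.sin(yaw)],[np.sin(yaw),np.cos(yaw)]])
def box(w): return (np.asarray(w)[...,:2]-C)@B
def world(b): return C+B@np.array(b)
E
python3 - <<'E'
from goal import *
from rig import get_obs
i=dict(np.load('top0.npz'))
E=ray(i,np.array([[395,230],[350,375]])/6+[250,170]-.42,.08);print('leg ends box',box(E).round(4))
# dark pixels in right leg
g=i['color'].max(2);v,u=np.nonzero(g<70);b=box(ray(i,np.c_[u,v],.08))
m=(abs(b[:,0])<.04)&(abs(b[:,1]+.017)<.014);l=b[m];print(m.sum(),l.min(0),l.max(0));q=l[abs(l[:,0])>.011];print('leg y mean',q[:,1].mean(),'x mid',(l.min(0)+l.max(0))/2)
o=get_obs();R=Ro.from_rotvec(o['ee_rot']).as_matrix()
T=np.r_[world([.052,.033]),.20];print(T,'tool shift',R.T@(T-o['tool_pos']))
Rg=np.c_[np.r_[B[:,0],0],np.r_[-B[:,1],0],[0,0,-1]];print('turn',Ro.from_matrix(R.T@Rg).as_rotvec())
E
```

```text
leg ends box [[ 0.0303 -0.0186]
 [-0.0274 -0.0177]]
161 [-0.02797002 -0.02382231] [ 0.02912973 -0.00303756]
leg y mean -0.01761755198056095 x mid [ 0.00057986 -0.01342993]
[ 0.58078828 -0.05723604  0.2       ] tool shift [ 0.52971321 -0.40450512  0.00182146]
turn [-1.83201017e-03  4.54673831e-04  6.44785634e-01]
```

Request:
move_arm(moves=[[[0,0,0,0.044,-0.0337,0,255],[0,0,0,0.044,-0.0337,0,255],[0,0,0,0.044,-0.0337,0,255],[0,0,0,0.044,-0.0337,0,255],[0,0,0,0.044,-0.0337,0,255],[0,0,0,0.044,-0.0337,0,255],[0,0,0,0.044,-0.0337,0,255],[0,0,0,0.044,-0.0337,0,255],[0,0,0,0.044,-0.0337,0,255],[0,0,0,0.044,-0.0337,0,255],[0,0,0,0.044,-0.0337,0,255],[0,0,0,0.044,-0.0337,0,255]]], grip_force=20)

```text
t: 1.6
tool_pos: [0.5799, -0.0567, 0.2017]
ee_rot: [3.098, 0.524, -0.001]
wrist_force: [0.3, -1.8, 0.5]
opening: -0.0004
gripper_force: 0.0
```

Request:
move_arm(moves=[[[0,0,0.129,0,0,0,255],[0,0,0.129,0,0,0,255],[0,0,0.129,0,0,0,255],[0,0,0.129,0,0,0,255],[0,0,0.129,0,0,0,255],[0,0,0,0,0,0,255],[0,0,0,0,0,0,255]]])

```text
t: 2.48
tool_pos: [0.5792, -0.0584, 0.2018]
ee_rot: [-3.104, 0.482, 0.001]
wrist_force: [-0.9, 0.6, -0.7]
opening: -0.0003
gripper_force: 0.0
```

```bash
cat > st.py <<'E'
from goal import *
from rig import get_obs,get_image
import sys
o=get_obs();R=Ro.from_rotvec(o['ee_rot']).as_matrix()
print('t',o['t'],'tcp box',(box(o['tool_pos'])*1000).round(1),'z',o['tool_pos'][2].round(4),'F box',(B.T@o['wrist_force'][:2]).round(1),o['wrist_force'][2].round(1),'open',round(o['opening'],4))
Rg=np.c_[np.r_[B[:,0],0],np.r_[-B[:,1],0],[0,0,-1]];print('turn left',Ro.from_matrix(R.T@Rg).as_rotvec().round(4))
def knob(n):
    i=get_image(n);P=cloud(i);z=P[...,2];b=box(P)
    m=(z>.118)&(z<.162)&(abs(b[...,0])<.07)&(abs(b[...,1])<.06)&(i['color'].max(2)<60)
    nn,lab,s,c=cv2.connectedComponentsWithStats(m.astype(np.uint8))
    for k in range(1,nn):
        if s[k,4]<30: continue
        Q=P[lab==k];print(n,'comp',s[k],'box',(box(Q.mean(0))*1000).round(1),'z',Q[:,2].mean().round(4),'min',(box(Q).min(0)*1000).round(1),'max',(box(Q).max(0)*1000).round(1), 'px->@.139',(box(ray(i,c[k],.141))*1000).round(1))
    return i
for n in sys.argv[1:]:
    i=knob(n)
    if n in('top','scene'):
        p=proj(i,np.r_[C,.1])[0].astype(int);cv2.imwrite(f"pics/{n}_{o['t']:.2f}.png",cv2.resize(i['color'][max(p[1]-50,0):p[1]+50,p[0]-60:p[0]+60],None,fx=5,fy=5,interpolation=cv2.INTER_CUBIC))
E
python3 st.py top scene; ls pics
```

```text
t 2.475 tcp box [50.8 31.4] z 0.2018 F box [-1.1  0.2] -0.7 open -0.0003
turn left [0.0001 0.0006 0.0016]
top comp [296 201   6  13  53] box [11.4 24.6] z 0.1491 min [-1.  17.9] max [23.6 30.7] px->@.139 [[12.4 23.9]]
scene comp [278 166  11  11  77] box [ 5.3 40.7] z 0.1431 min [-2.5 29.7] max [19.7 49.5] px->@.139 [[ 7.4 38.5]]
scene0.png
scene_2.48.png
scene_crop.png
top0.png
top_2.48.png
top_crop.png
```

Request:
move_arm(moves=[[[0,0,0,0,-0.002,0.03,255],[0,0,0,0,0,0.03,255],[0,0,0,0,0,0.019,255],[0,0,0,0,0,0,255]]])

```text
t: 3.08
tool_pos: [0.5787, -0.0564, 0.1213]
ee_rot: [-3.104, 0.485, 0.006]
wrist_force: [-1.4, 0.3, -0.1]
opening: 0.0
gripper_force: 0.0
```

Request:
move_arm(moves=[[[0,0,0,-0.005,0,0,255],[0,0,0,-0.004,0,0,255],[0,0,0,-0.003,0,0,255],[0,0,0,-0.003,0,0,255],[0,0,0,-0.003,0,0,255],[0,0,0,0,0,0,255]]])

```text
t: 3.82
tool_pos: [0.5626, -0.051, 0.1231]
ee_rot: [3.104, -0.485, -0.0]
wrist_force: [-0.4, -0.4, 0.4]
opening: 0.0003
gripper_force: 0.0
```

```bash
python3 st.py scene
```

```text
t 3.825 tcp box [32.8 33.4] z 0.1231 F box [-0.3 -0.5] 0.4 open 0.0003
turn left [ 0.      0.     -0.0001]
scene comp [278 166  11  11  74] box [ 5.6 40.8] z 0.1434 min [-1.8 29.3] max [20.  50.4] px->@.139 [[ 8.  38.3]]
```

```bash
ls pics
```

```text
scene0.png
scene_2.48.png
scene_3.83.png
scene_crop.png
top0.png
top_2.48.png
top_crop.png
```

View pics/scene_3.83.png

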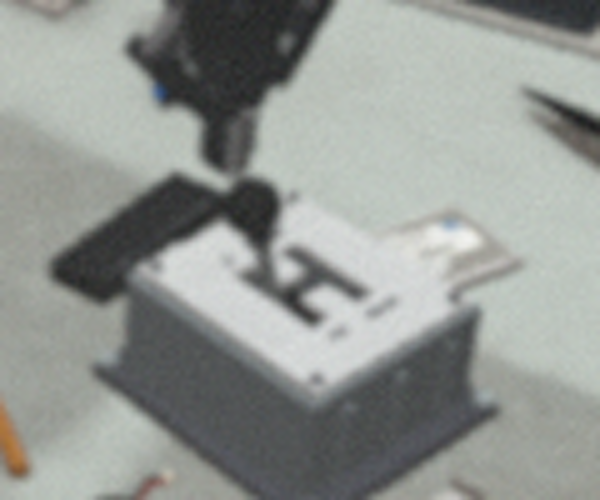

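The scene crop shows the fingertips at (232,170), just beyond the ball at (252,208). They're barely in contact, if at all, so I'll continue in small steps.

Request:
move_arm(moves=[[[0,0,0,-0.002,0,0,255],[0,0,0,-0.002,0,0,255],[0,0,0,0,0,0,255]]])

```text
t: 4.25
tool_pos: [0.5593, -0.0499, 0.1234]
ee_rot: [3.104, -0.485, 0.001]
wrist_force: [-0.6, -0.3, -0.6]
opening: 0.0
gripper_force: 0.3
```

```bash
python3 st.py scene; python3 - <<'E'
from goal import *
i=dict(np.load('scene0.npz'))
for b,z in [((.029,.033),.123),((.018,.033),.123),((.0126,.033),.139),((.0126,.017),.08)]:print(b,z,proj(i,np.r_[world(b),z]),(proj(i,np.r_[world(b),z])-proj(i,np.r_[C,.1]).astype(int)+[60,50])*5)
E
```

```text
t 4.25 tcp box [29.3 33.4] z 0.1234 F box [-0.5 -0.5] -0.6 open 0.0
turn left [-0.0001 -0.0008 -0.0001]
scene comp [278 165  11  12  79] box [ 5.5 40.8] z 0.1435 min [-2.7 29.7] max [20.5 49.3] px->@.139 [[ 8.  38.1]]
(0.029, 0.033) 0.123 [[279.01403221 171.62953416]] [[225.07016105 213.14767081]]
(0.018, 0.033) 0.123 [[281.91564305 173.5228634 ]] [[239.57821526 222.61431699]]
(0.0126, 0.033) 0.139 [[283.76434408 169.41656675]] [[248.82172041 202.08283375]]
(0.0126, 0.017) 0.08 [[286.57262727 185.20820913]] [[262.86313636 281.04104567]]
```

```bash
python3 - <<'E'
from goal import *
from rig import get_image
for n in['scene','top']:
    i=get_image(n);P=cloud(i);b=box(P)*1000;z=P[...,2]*1000
    m=(z>100)&(abs(b[...,0])<70)&(abs(b[...,1])<70)
    for lo in range(110,220,8):
        k=m&(z>=lo)&(z<lo+8)
        if k.sum()>3: print(n,lo,k.sum(),'x',np.percentile(b[k][:,0],[3,50,97]).round(0),'y',np.percentile(b[k][:,1],[3,50,97]).round(0))
i=get_image('scene');p=i['color'][130:200,255:320]
cv2.imwrite('pics/z1.png',cv2.resize(cv2.convertScaleAbs(p,alpha=1.6,beta=20),None,fx=8,fy=8,interpolation=cv2.INTER_NEAREST))
E
```

```text
scene 110 9 x [ 4.  7. 15.] y [25. 31. 34.]
scene 118 9 x [ 3.  5. 10.] y [27. 34. 37.]
scene 126 13 x [-2.  2. 13.] y [32. 44. 48.]
scene 134 28 x [-2.  2. 19.] y [27. 44. 49.]
scene 142 46 x [-1.  6. 23.] y [24. 42. 49.]
scene 150 44 x [ 4. 14. 30.] y [29. 38. 44.]
scene 158 25 x [17. 23. 34.] y [26. 41. 47.]
scene 166 30 x [18. 22. 35.] y [22. 41. 49.]
scene 174 30 x [18. 22. 34.] y [23. 40. 48.]
scene 182 26 x [17. 22. 28.] y [27. 39. 48.]
scene 190 28 x [15. 19. 27.] y [10. 33. 56.]
scene 198 67 x [17. 19. 38.] y [ 3. 42. 66.]
scene 206 59 x [16. 18. 39.] y [-3. 39. 67.]
scene 214 70 x [12. 18. 43.] y [-8. 43. 68.]
top 134 9 x [-3. -1. 13.] y [25. 38. 47.]
top 142 47 x [-2.  3. 13.] y [21. 37. 47.]
top 150 24 x [ 3.  6. 11.] y [26. 34. 43.]
```

View pics/z1.png

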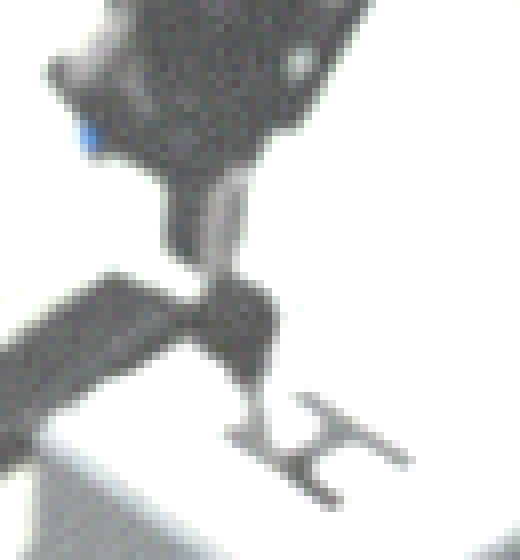

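```bash
python3 - <<'E'
from goal import *
from rig import get_image
i=get_image('scene');P=cloud(i);b=box(P)*1000
for v in range(150,180,2):
    print(v,[(f"{i['color'][v,u].mean():.0f}",int(b[v,u,0]),int(b[v,u,1]),int(P[v,u,2]*1000)) for u in range(272,292,3)])
w=get_image('wrist');cv2.imwrite('pics/w1.png',w['color'])
X=np.r_[world([.0293,.0334]),.123];print(proj(w,X),proj(w,np.r_[world([.0126,.033]),.139]),w['R'].round(2).tolist(),w['t'])
E
```

```text
150 [('78', 18, 73, 210), ('48', 17, 64, 207), ('47', 22, 48, 198), ('46', 16, 44, 200), ('70', 19, 30, 193), ('127', 230, -206, -1), ('187', 223, -214, -1)]
152 [('165', 253, -156, -1), ('71', 18, 62, 200), ('49', 24, 46, 191), ('55', 16, 44, 194), ('106', 18, 30, 187), ('168', 220, -197, -1), ('190', 214, -206, -2)]
154 [('189', 243, -146, 0), ('116', 32, 48, 182), ('50', 22, 48, 187), ('82', 19, 40, 185), ('83', 17, 31, 182), ('178', 216, -193, -6), ('189', 202, -193, 0)]
156 [('189', 238, -143, -5), ('108', 32, 48, 176), ('48', 22, 46, 180), ('82', 17, 41, 180), ('77', 18, 30, 176), ('183', 202, -179, -1), ('192', 194, -185, 0)]
158 [('190', 227, -132, -3), ('99', 33, 46, 169), ('56', 22, 46, 174), ('89', 19, 39, 173), ('81', 18, 29, 169), ('184', 193, -170, -1), ('192', 186, -178, -1)]
160 [('192', 215, -121, 0), ('107', 34, 45, 161), ('47', 22, 46, 168), ('89', 18, 39, 167), ('95', 19, 27, 162), ('189', 184, -162, -1), ('193', 177, -169, -1)]
162 [('191', 205, -112, 0), ('158', 202, -123, -3), ('64', 20, 47, 163), ('94', 19, 38, 160), ('124', 19, 27, 156), ('197', 176, -154, -2
[... 719 characters left out ...]
34), ('41', 7, 48, 140), ('50', 1, 42, 141), ('40', 0, 33, 138), ('166', 52, -36, 77)]
174 [('50', 145, -56, 9), ('126', 152, -76, -3), ('187', 68, -4, 76), ('84', 6, 47, 134), ('41', 1, 42, 135), ('60', 0, 33, 132), ('184', 45, -28, 78)]
176 [('130', 146, -58, 0), ('204', 63, 12, 80), ('213', 57, 6, 80), ('185', 56, -4, 76), ('63', 7, 36, 122), ('66', 4, 27, 120), ('192', 37, -21, 78)]
178 [('208', 63, 23, 78), ('215', 57, 18, 79), ('208', 52, 10, 78), ('209', 46, 5, 79), ('123', 7, 35, 115), ('106', 8, 22, 109), ('185', 32, -15, 77)]
[[258.06603961 232.37705754]] [[258.85130746 273.95823718]] [[-0.3, -0.95, 0.0], [-0.92, 0.29, 0.27], [-0.26, 0.08, -0.96]] [0.12284978 0.51367516 0.4525386 ]
```

View pics/w1.png

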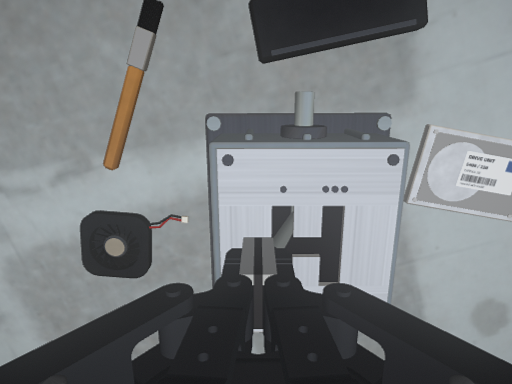

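The wrist view shows the shut fingertips at (258,240). The rod is visible at (285,230), leaning in the left leg. In the scene view the tips seem to end near z=0.15, so I'll check that with wrist depth.

```bash
python3 - <<'E'
from goal import *
from rig import get_image,get_obs
w=get_image('wrist');P=cloud(w);b=box(P)*1000
for v in range(226,262,3):
    print(v,[(f"{w['color'][v,u].mean():.0f}",int(b[v,u,0]),int(b[v,u,1]),int(P[v,u,2]*1000)) for u in (226,236,246,252,258,264,272,285)])
o=get_obs();print(o['joint_positions'],o['effort'].round(1) if hasattr(o['effort'],'round') else o['effort'])
E
```

```text
226 [('196', 17, 55, 81), ('192', 16, 48, 80), ('195', 17, 41, 81), ('197', 16, 37, 80), ('197', 17, 33, 81), ('201', 17, 29, 81), ('79', -8, 20, 13), ('93', 11, 13, 66)]
229 [('195', 14, 55, 80), ('190', 14, 48, 80), ('195', 14, 41, 80), ('196', 14, 37, 80), ('197', 15, 33, 81), ('200', 14, 29, 81), ('80', -11, 20, 13), ('100', 12, 14, 74)]
232 [('196', 12, 55, 80), ('190', 12, 48, 80), ('196', 12, 41, 80), ('195', 12, 37, 81), ('197', 12, 33, 80), ('200', 12, 29, 81), ('79', -14, 20, 12), ('106', 12, 14, 79)]
235 [('195', 10, 55, 80), ('190', 11, 48, 82), ('196', 10, 41, 81), ('196', 10, 37, 81), ('198', 10, 33, 80), ('201', 10, 29, 81), ('64', -17, 20, 13), ('111', 11, 15, 83)]
238 [('194', 8, 55, 81), ('189', 8, 48, 81), ('108', 41, 38, 159), ('106', 40, 36, 158), ('59', 41, 33, 158), ('107', 41, 30, 159), ('106', 41, 27, 159), ('112', 11, 15, 88)]
241 [('194', 6, 55, 81), ('189', 6, 48, 81), ('106', 41, 38, 162), ('107', 40, 36, 162), ('59', 41, 33, 162), ('106', 41, 30, 162), ('107', 40, 27, 162), ('113', 10, 15, 91)]
244 [('194', 3, 55, 81), ('189', 3, 48, 80), ('107', 41, 38,
[... 432 characters left out ...]
 27, 171), ('55', 36, 21, 162)]
253 [('100', 37, 46, 165), ('56', 36, 42, 165), ('104', 41, 38, 174), ('105', 41, 35, 174), ('53', 40, 33, 173), ('104', 40, 31, 173), ('104', 41, 27, 174), ('54', 37, 22, 166)]
256 [('58', 36, 46, 167), ('56', 36, 42, 167), ('104', 41, 38, 176), ('105', 41, 35, 177), ('53', 41, 33, 177), ('104', 41, 31, 177), ('103', 40, 28, 176), ('53', 37, 22, 169)]
259 [('59', 36, 46, 170), ('65', 36, 42, 170), ('103', 40, 38, 179), ('104', 41, 35, 180), ('52', 40, 33, 179), ('104', 40, 31, 178), ('103', 41, 28, 179), ('64', 36, 22, 171)]
[-1.84627119e-01 -8.28330326e-03  1.92469700e+00  3.14217632e-05
  1.22475923e+00  1.69640220e+00] [  0.1 -33.8 -33.8   0.    0.3  -0. ]
```

Both views agree that the real fingertips end about 30 mm above the reported TCP, near z=0.155. That's why nothing was pushed. I'll back off forward, go lower and push again.

Request:
move_arm(moves=[[[0,0,0,0.012,0,0,255],[0,0,0,0.012,0,0,255],[0,0,0,0,0,0,255],[0,0,0,0,0,0.014,255],[0,0,0,0,0,0.013,255],[0,0,0,0,0,0,255],[0,0,0,-0.006,0,0,255],[0,0,0,-0.006,0,0,255],[0,0,0,-0.003,0,0,255],[0,0,0,0,0,0,255]]])

```text
t: 5.85
tool_pos: [0.568, -0.0526, 0.0969]
ee_rot: [3.104, -0.485, 0.003]
wrist_force: [1.2, -0.1, 0.7]
opening: 0.0001
gripper_force: 0.6
```

```bash
python3 st.py scene
```

```text
t 5.85 tcp box [38.4 33.5] z 0.0969 F box [1.2 0.3] 0.7 open 0.0001
turn left [-0.0003 -0.0018 -0.0001]
scene comp [271 160   6  10  31] box [35.3 46.4] z 0.1466 min [29.2 41.1] max [45.9 49.1] px->@.139 [[41.2 40.5]]
scene comp [279 166  10  12  76] box [ 4.2 40.5] z 0.1434 min [-4.4 30.6] max [16.3 48.9] px->@.139 [[ 6.6 38. ]]
```

Request:
move_arm(moves=[[[0,0,0,-0.003,0,0,255],[0,0,0,-0.003,0,0,255],[0,0,0,-0.003,0,0,255],[0,0,0,-0.002,0,0,255],[0,0,0,0,0,0,255]]])

```text
t: 6.52
tool_pos: [0.5568, -0.0492, 0.096]
ee_rot: [3.104, -0.485, -0.001]
wrist_force: [1.4, 0.0, 0.4]
opening: 0.0002
gripper_force: 0.7
```

```bash
python3 st.py scene top
```

```text
t 6.525 tcp box [26.7 33.3] z 0.096 F box [1.4 0.4] 0.4 open 0.0002
turn left [ 0.0001  0.0004 -0.0002]
scene comp [274 163   6   9  34] box [24.3 46.1] z 0.1455 min [18.6 42. ] max [32.9 48.7] px->@.139 [[28.9 41.4]]
scene comp [282 167  11  12  79] box [-7. 41.] z 0.1448 min [-15.   27.8] max [ 4.6 49.1] px->@.139 [[-3.3 36.9]]
top comp [286 208  14  12 104] box [-5.7 33.9] z 0.1497 min [-15.2  18.1] max [ 4.2 48.1] px->@.139 [[-4.8 33.3]]
```

The knob has moved to about x=0, in the cross channel. Next I'll lift, go round to its left and push across.

Request:
move_arm(moves=[[[0,0,0,0.006,0,0,255],[0,0,0,0,0,-0.025,255],[0,0,0,0,0,-0.025,255],[0,0,0,0,-0.02,0,255],[0,0,0,-0.016,-0.02,0,255],[0,0,0,-0.017,0,0,255],[0,0,0,0,0,0,255],[0,0,0,0,0,0.024,255],[0,0,0,0,0,0.02,255],[0,0,0,0,0,0,255]]])

```text
t: 7.88
tool_pos: [0.5418, -0.0031, 0.0994]
ee_rot: [3.103, -0.486, -0.008]
wrist_force: [-0.4, 0.1, -0.7]
opening: -0.0002
gripper_force: 0.0
```

```bash
python3 st.py scene top
```

```text
t 7.875 tcp box [-1.7 72.7] z 0.0994 F box [-0.4 -0.1] -0.7 open -0.0002
turn left [ 0.0011  0.005  -0.0008]
scene comp [283 167   9  12  76] box [-7.3 40.5] z 0.1448 min [-16.   29.8] max [ 5.1 48.9] px->@.139 [[-3.6 36.5]]
```

Request:
move_arm(moves=[[[0,0,0,0.002,0.004,-0.001,255],[0,0,0,0,0.004,0,255],[0,0,0,0,0.003,0,255],[0,0,0,0,0.003,0,255],[0,0,0,0,0.003,0,255],[0,0,0,0,0.003,0,255],[0,0,0,0,0,0,255]]])

```text
t: 8.85
tool_pos: [0.5401, -0.0226, 0.1039]
ee_rot: [-3.103, 0.486, -0.003]
wrist_force: [1.7, 2.5, 2.6]
opening: -0.0001
gripper_force: 1.4
```

```bash
python3 st.py scene top
```

```text
t 8.85 tcp box [ 2.7 53.6] z 0.1039 F box [0.9 2.9] 2.6 open -0.0001
turn left [-0.0007 -0.0017 -0.0004]
scene comp [287 165   8  13  63] box [-9.  32.2] z 0.1453 min [-15.4  23.9] max [ 4.5 40.2] px->@.139 [[-4.8 27.6]]
```

Request:
move_arm(moves=[[[0,0,0,0,0.004,0.001,255],[0,0,0,0,0.004,0,255],[0,0,0,0,0.004,0,255],[0,0,0,0,0.004,0,255],[0,0,0,0,0.004,0,255],[0,0,0,0,0.004,0,255],[0,0,0,0,0,0,255]]])

```text
t: 9.82
tool_pos: [0.5318, -0.0458, 0.1019]
ee_rot: [3.103, -0.486, -0.001]
wrist_force: [0.3, 0.4, 0.4]
opening: 0.0002
gripper_force: 0.5
```

```bash
python3 st.py scene top
```

```text
t 9.825 tcp box [ 1.9 28.9] z 0.1019 F box [0.2 0.5] 0.4 open 0.0002
turn left [ 0.0004  0.0003 -0.0006]
scene comp [294 161   8  13  59] box [-9.1  6.9] z 0.1474 min [-15.6  -3.4] max [ 1.3 16.2] px->@.139 [[-2.9 -0.3]]
```

Request:
move_arm(moves=[[[0,0,0,0,0.004,0,255],[0,0,0,0,0.004,0,255],[0,0,0,0,0.004,0,255],[0,0,0,0,0.004,0,255],[0,0,0,0,0.004,0,255],[0,0,0,0,0.004,0,255],[0,0,0,0,0.003,0,255],[0,0,0,0,0.002,0,255],[0,0,0,0,0,0,255]]])

```text
t: 11.05
tool_pos: [0.523, -0.0732, 0.1018]
ee_rot: [3.104, -0.486, -0.001]
wrist_force: [0.8, 0.2, -1.1]
opening: -0.0002
gripper_force: 0.5
```

```bash
python3 st.py scene top wrist
```

```text
t 11.05 tcp box [1.8 0.2] z 0.1018 F box [0.7 0.4] -1.1 open -0.0002
turn left [ 0.0001  0.0005 -0.0004]
scene comp [302 158   7  13  58] box [ -8.9 -21.6] z 0.1443 min [-16.2 -32.3] max [  3.3 -13.4] px->@.139 [[ -5.7 -25.5]]
wrist comp [ 275  234   88   60 3592] box [  9.2 -24.8] z 0.1511 min [ -1.8 -43.4] max [17.7 -6.7] px->@.139 [[  4. -27.]]
wrist comp [254 238   8  28 191] box [13.7  0.4] z 0.1505 min [12.9 -0.9] max [14.3  2. ] px->@.139 [[9.1 0.4]]
wrist comp [225 248  17  10 133] box [ 9.6 10.6] z 0.144 min [9.  7.7] max [10.8 14.1] px->@.139 [[ 8.2 10.8]]
wrist comp [225 260  15   3  43] box [ 9.6 10.7] z 0.1516 min [9. 8.] max [10.6 13.6] px->@.139 [[ 4.3 11.6]]
wrist comp [223 264  17  10 143] box [ 9.6 10.6] z 0.1581 min [8.7 7.7] max [10.4 13.7] px->@.139 [[ 0.6 12.1]]
```

Request:
move_arm(moves=[[[0,0,0,0,0.002,0,255],[0,0,0,0,0.002,0,255],[0,0,0,0,0,0,255]]])

```text
t: 11.58
tool_pos: [0.5219, -0.0769, 0.1021]
ee_rot: [-3.104, 0.486, 0.0]
wrist_force: [0.4, 0.9, -0.4]
opening: -0.0
gripper_force: 0.6
```

```bash
python3 st.py scene
```

```text
t 11.575 tcp box [ 1.9 -3.7] z 0.1021 F box [0.1 1. ] -0.4 open -0.0
turn left [-0.      0.0002 -0.0004]
scene comp [303 159   7  12  55] box [ -9.2 -25. ] z 0.1433 min [-14.8 -36.6] max [ -0.5 -17.3] px->@.139 [[ -7.  -27.7]]
```

Request:
move_arm(moves=[[[0,0,0,0,-0.006,0,255],[0,0,0,0,0,-0.025,255],[0,0,0,0,0,-0.025,255],[0,0,0,-0.021,0,0,255],[0,0,0,-0.021,0.018,0,255],[0,0,0,0,0.018,0,255],[0,0,0,0,0,0,255],[0,0,0,0,0,0.028,255],[0,0,0,0,0,0.028,255],[0,0,0,0,0,0,255]]])

```text
t: 12.88
tool_pos: [0.4715, -0.092, 0.0937]
ee_rot: [-3.103, 0.485, 0.008]
wrist_force: [0.6, -0.6, 0.1]
opening: -0.0002
gripper_force: 0.0
```

```bash
python3 st.py scene wrist;ls pics
```

```text
t 12.875 tcp box [-41.5 -33.4] z 0.0937 F box [ 0.7 -0.4] 0.1 open -0.0002
turn left [-0.0002  0.0054 -0.0004]
scene comp [301 160   9  11  53] box [ -7.3 -22.1] z 0.1417 min [-15.7 -30.8] max [  0.7 -16.4] px->@.139 [[ -6.6 -22.9]]
wrist comp [ 214  137   82   81 5241] box [  3.9 -32.1] z 0.1524 min [-12.6 -47.4] max [ 16.9 -17. ] px->@.139 [[  1.4 -32. ]]
wrist comp [254 238   8  36 258] box [-28.2 -33.3] z 0.1479 min [-29.  -34.7] max [-27.3 -31.8] px->@.139 [[-31.9 -33.3]]
wrist comp [226 249  16   9 116] box [-32.3 -23.2] z 0.1381 min [-32.9 -26. ] max [-31.7 -20.2] px->@.139 [[-30.9 -23.4]]
wrist comp [275 249  16  10 126] box [-32.3 -43.4] z 0.1382 min [-32.8 -46.6] max [-31.4 -40.6] px->@.139 [[-31.  -43.2]]
wrist comp [225 260  15   3  44] box [-32.2 -23. ] z 0.1453 min [-32.8 -25.8] max [-31.5 -20. ] px->@.139 [[-34.4 -22.6]]
wrist comp [276 260  16   3  46] box [-32.3 -43.6] z 0.1452 min [-32.8 -46.7] max [-31.5 -40.6] px->@.139 [[-34.4 -43.9]]
wrist comp [222 264  18  12 153] box [-32.3 -23. ] z 0.1519 min [-33.2 -26. ] max [-31.4 -20. ] px->@.139 [[-38.1 -22. ]]
wrist comp [277 264  18  13 169] box [-32.2 -43.7] z 0.1519 min [-33.1 -46.5] max [-31.4 -40.5] px->@.139 [[-38.  -44.7]]
scene0.png
scene_11.05.png
scene_11.57.png
scene_12.88.png
scene_2.48.png
scene_3.83.png
scene_4.25.png
scene_5.85.png
scene_6.53.png
scene_7.88.png
scene_8.85.png
scene_9.82.png
scene_crop.png
top0.png
top_11.05.png
top_2.48.png
top_6.53.png
top_7.88.png
top_8.85.png
top_9.82.png
top_crop.png
w1.png
z1.png
```

The wrist depth puts the knob at about (+2, -32) mm in box axes, which is the right leg at the cross channel. Now I'll push it forward.

Request:
move_arm(moves=[[[0,0,0,0.005,0,0,255],[0,0,0,0.005,0,0,255],[0,0,0,0.005,0,0,255],[0,0,0,0.004,0,0,255],[0,0,0,0.004,0,0,255],[0,0,0,0.004,0,0,255],[0,0,0,0.004,0,0,255],[0,0,0,0.004,0,0,255],[0,0,0,0,0,0,255]]])

```text
t: 14.1
tool_pos: [0.5064, -0.1033, 0.096]
ee_rot: [-3.104, 0.485, -0.0]
wrist_force: [-0.7, 0.7, 0.4]
opening: 0.0
gripper_force: 0.3
```

```bash
python3 st.py scene wrist | grep -v "comp \[2[0-9][0-9] \+2[3-9]"
```

```text
t 14.1 tcp box [ -4.7 -33.6] z 0.096 F box [-0.9  0.5] 0.4 open 0.0
turn left [-0.0001 -0.0001 -0.0002]
scene comp [295 157  13  11  93] box [  5.5 -21.3] z 0.1436 min [-12.4 -29.6] max [ 22.7 -14.9] px->@.139 [[  8.  -24.4]]
wrist comp [ 214  171   79  102 5208] box [ 24.5 -31.4] z 0.1503 min [  2.1 -47. ] max [ 38.7 -16.2] px->@.139 [[ 21.4 -31.3]]
```

Request:
move_arm(moves=[[[0,0,0,0.004,0,0.001,255],[0,0,0,0.004,0,0,255],[0,0,0,0.004,0,0,255],[0,0,0,0.003,0,0,255],[0,0,0,0,0,0,255]]])

```text
t: 14.82
tool_pos: [0.5205, -0.1079, 0.0948]
ee_rot: [3.104, -0.485, -0.001]
wrist_force: [-1.0, 0.6, -1.4]
opening: 0.0001
gripper_force: 0.6
```

Request:
move_arm(moves=[[[0,0,0,0.002,0,0,255],[0,0,0,0.001,0,0,255],[0,0,0,0,0,0,255]]])

```text
t: 15.2
tool_pos: [0.5233, -0.1088, 0.095]
ee_rot: [3.104, -0.485, -0.0]
wrist_force: [-2.7, 0.5, -1.4]
opening: 0.0002
gripper_force: 0.8
```

```bash
python3 st.py scene wrist | grep -v "comp \[2[0-9][0-9] \+2[3-9]"
```

```text
t 15.2 tcp box [ 13.  -33.7] z 0.095 F box [-2.7 -0.4] -1.4 open 0.0002
turn left [ 0.0002  0.0002 -0.0002]
scene comp [290 154  13  12  91] box [ 23.1 -21.2] z 0.1419 min [  5.  -29.2] max [ 40.1 -13.6] px->@.139 [[ 24.  -22.3]]
wrist comp [ 213  171   77  105 4332] box [ 41.5 -31.3] z 0.1476 min [ 24.  -46.1] max [ 56.  -15.6] px->@.139 [[ 39.3 -31.1]]
```

Request:
move_arm(moves=[[[0,0,0,0.001,0,0,255],[0,0,0,0.001,0,0,255],[0,0,0,0,0,0,255]]])

```text
t: 15.68
tool_pos: [0.5253, -0.1094, 0.0951]
ee_rot: [3.104, -0.485, -0.0]
wrist_force: [-1.4, -0.1, -2.7]
opening: -0.0002
gripper_force: 0.9
```

Request:
move_arm(moves=[[[0,0,0,0.001,0,0,255],[0,0,0,0,0,0,255]]])

```text
t: 15.92
tool_pos: [0.5262, -0.1097, 0.0951]
ee_rot: [3.104, -0.485, 0.0]
wrist_force: [-1.6, 0.8, -1.8]
opening: -0.0
gripper_force: 1.0
```

```bash
python3 st.py scene wrist | grep -v "comp \[2[0-9][0-9] \+2[3-9]"
```

```text
t 15.925 tcp box [ 16.1 -33.6] z 0.0951 F box [-1.7  0.2] -1.8 open -0.0
turn left [ 0.     -0.     -0.0002]
scene comp [289 154  13  12  93] box [ 26.4 -21. ] z 0.1416 min [  8.7 -29.7] max [ 43.7 -14.2] px->@.139 [[ 27.  -21.7]]
wrist comp [ 213  171   76  104 4352] box [ 44.7 -31. ] z 0.1465 min [ 27.  -45.8] max [ 59.  -15.3] px->@.139 [[ 42.9 -30.9]]
```

Request:
move_arm(moves=[[[0,0,0,0.001,0,0,255],[0,0,0,0,0,0,255]]])

```text
t: 16.27
tool_pos: [0.5272, -0.11, 0.0951]
ee_rot: [-3.104, 0.485, 0.0]
wrist_force: [-1.6, -0.3, -1.0]
opening: -0.0002
gripper_force: 1.0
```

Request:
move_arm(moves=[[[0,0,0,0.001,0,0,255],[0,0,0,0,0,0,255]]])

```text
t: 16.52
tool_pos: [0.5282, -0.1103, 0.0951]
ee_rot: [-3.104, 0.485, -0.0]
wrist_force: [-1.3, 0.7, -1.7]
opening: 0.0004
gripper_force: 1.1
```

Request:
move_arm(moves=[[[0,0,0,0.001,0,0,255],[0,0,0,0,0,0,255]]])

```text
t: 16.77
tool_pos: [0.5289, -0.1105, 0.095]
ee_rot: [-3.104, 0.485, 0.001]
wrist_force: [-3.1, 0.4, -1.3]
opening: -0.0002
gripper_force: 1.4
```

```bash
python3 st.py scene wrist | grep -v "comp \[2[0-9][0-9] \+2[3-9]"
```

```text
t 16.775 tcp box [ 18.8 -33.6] z 0.095 F box [-3.1 -0.6] -1.3 open -0.0002
turn left [-0.      0.0005 -0.0002]
scene comp [289 153  12  12  93] box [ 28.8 -21. ] z 0.1416 min [ 11.  -31.8] max [ 48.  -14.9] px->@.139 [[ 29.3 -21.7]]
wrist comp [ 213  171   75  103 4588] box [ 48.  -30.6] z 0.1454 min [ 30.  -45.5] max [ 61.6 -15.4] px->@.139 [[ 46.6 -30.5]]
```

Request:
move_arm(moves=[[[0,0,0,0.001,0,0,255],[0,0,0,0,0,0,255]]])

```text
t: 17.12
tool_pos: [0.5296, -0.1108, 0.0948]
ee_rot: [-3.104, 0.485, 0.002]
wrist_force: [-3.7, 1.5, -2.0]
opening: -0.0004
gripper_force: 2.0
```

```bash
python3 st.py scene wrist | grep -v "comp \[2[0-9][0-9] \+2[3-9]"
```

```text
t 17.125 tcp box [ 19.6 -33.6] z 0.0948 F box [-3.9  0.3] -2.0 open -0.0004
turn left [ 0.      0.0012 -0.0002]
scene comp [289 154  12  10  87] box [ 28.9 -20.9] z 0.1417 min [ 11.9 -29.4] max [ 44.4 -14.3] px->@.139 [[ 29.6 -21.8]]
wrist comp [ 213  172   75  102 4551] box [ 48.5 -30.6] z 0.1453 min [ 30.5 -45.4] max [ 62.  -15.3] px->@.139 [[ 47.  -30.5]]
```

Request:
move_arm(moves=[[[0,0,0,0.001,0,0,255],[0,0,0,0.001,0,0,255],[0,0,0,0,0,0,255]]])

```text
t: 17.6
tool_pos: [0.5309, -0.1112, 0.0945]
ee_rot: [-3.103, 0.485, 0.004]
wrist_force: [-6.3, 1.9, -2.5]
opening: 0.0001
gripper_force: 3.1
```

```bash
python3 st.py scene wrist | grep -v "comp \[2[0-9][0-9] \+2[3-9]"
```

```text
t 17.6 tcp box [ 20.9 -33.6] z 0.0945 F box [-6.6 -0.1] -2.5 open 0.0001
turn left [-0.      0.0028 -0.0001]
scene comp [288 154  12  11  89] box [ 30.4 -20.5] z 0.1409 min [ 12.9 -30.1] max [ 48.3 -14.3] px->@.139 [[ 30.3 -20.5]]
wrist comp [ 213  174   75  102 4599] box [ 47.9 -30.4] z 0.1449 min [ 28.1 -45.4] max [ 62.9 -15.3] px->@.139 [[ 46.6 -30.4]]
```

The force is up to 6.6 N and the knob has stopped moving, so it's home. I'll retreat and look.

Request:
move_arm(moves=[[[0,0,0,-0.005,0,0,255],[0,0,0,-0.015,0,0,255],[0,0,0,-0.02,0,-0.01,255],[0,0,0,0,0,-0.04,255],[0,0,0,-0.03,0.03,-0.05,255],[0,0,0,-0.03,0.05,0,255],[0,0,0,0,0.06,0,255],[0,0,0,0,0.06,0,255],[0,0,0,0,0,0,255],[0,0,0,0,0,0,255]]])

```text
t: 18.95
tool_pos: [0.3775, -0.2706, 0.1935]
ee_rot: [3.103, -0.487, 0.003]
wrist_force: [0.4, 0.0, 0.9]
opening: 0.0003
gripper_force: 0.0
```

```bash
python3 st.py top scene; python3 - <<'E'
from goal import *
from rig import get_image
i=get_image('top');P=cloud(i);b=box(P);z=P[...,2];k=(z>.112)&(z<.18)&(abs(b[...,0])<.08)&(abs(b[...,1])<.06)
Q=P[k];A=np.c_[2*Q,np.ones(len(Q))];s=np.linalg.lstsq(A,(Q**2).sum(1),rcond=None)[0];print('sphere',box(s[:3]),s[2],k.sum(),np.sqrt(s[3]+s[:3]@s[:3]))
cv2.imwrite('pics/fin.png',cv2.resize(i['color'][150:270,220:400],None,fx=4,fy=4,interpolation=cv2.INTER_CUBIC))
E
```

```text
t 18.95 tcp box [ -76.5 -232.2] z 0.1935 F box [0.4 0.1] 0.9 open 0.0003
turn left [ 0.0004 -0.002  -0.001 ]
top comp [319 194  15  14 157] box [ 42.9 -29.2] z 0.1425 min [ 29.4 -44.1] max [ 59.7 -16. ] px->@.139 [[ 43.1 -29.4]]
scene comp [289 155   8  10  58] box [ 36.4 -22.2] z 0.1365 min [ 29.9 -31.7] max [ 45.3 -13.9] px->@.139 [[ 31.8 -17. ]]
sphere [ 0.04488048 -0.03057781] 0.12893487723604927 184 0.017773736262798746
```

View pics/fin.png

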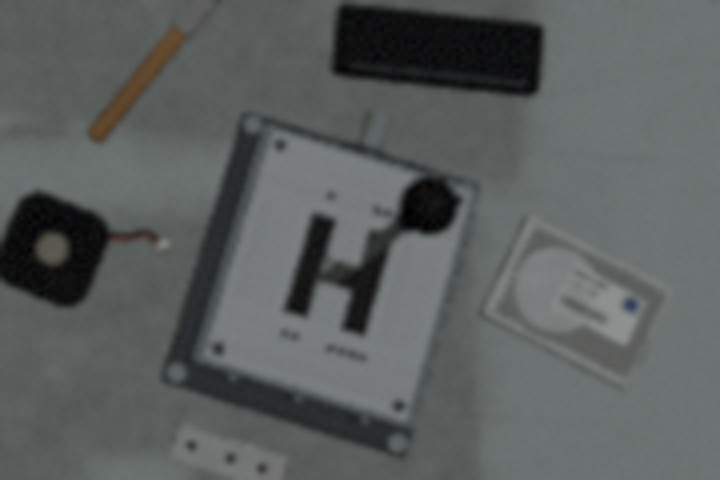

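The picture shows the knob at (430,205), over the far right slot by the three pips. It measures about 44 mm forward and 30 mm right, so it's at the stop. The loose things haven't moved, so I'm handing the job in.

```bash
python3 -c "
from rig import job_done;print(job_done())"
```

```text
the job is handed in; nothing more can be done
None
```

The lever is fully home in third gear (far right slot): the last picture shows the knob at its forward stop, the arm clear of the box and the loose things undisturbed, and the job is handed in at about 19 s.

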